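# Reset the rotisserie drive and pin it to its bracket

### The arm

A 6-joint arm with a two-finger parallel gripper is mounted at the origin on the work surface. World frame = base frame: x ahead of the robot, y to its left, z up, the work surface at z = 0. Lengths are in m, angles in rad, forces in N, time in s.
With the tool pointing down it reaches from about 0.3 to 0.875 m from the base axis. Payload 6.4 kg.
Tool frame: the origin (TCP) lies midway between the tips of the shut fingers; the grasp point (between the pads) lies 19 mm behind it; z points along the fingers, y is the line along which they close (so a half turn about z gives the same grasp; the last joint's range is limited). The gripper opens to 85 mm and grips with 20 to 120 N. Pads are 22 mm wide; open, the fingers measure 114 mm over their backs; the gripper's body (76 mm by 85 mm) begins 54 mm behind the grasp point. The pads swing forward as they close: fully open they stand 13 mm farther back than shut.
Start: joints at [-1.514, 0.181, 1.607, -0, 1.354, -0.206], TCP at [0.149, -0.555, 0.231] pointing down, gripper open.
Joint ranges: [-2.99, 2.99], [-0.89, 2.07], [0.3, 2.58], [-1.14, 4.28], [0, 2.63], [-3.12, 3.12]. Speed limits (rad/s): [2.57, 2.57, 3.01, 3.14, 3.14, 3.14].

### API

Orientations are given as a unit quaternion [w, x, y, z].
In Python, from bench import get_obs, camera, hand_in gives the robot as it stands.
- The arm moves only by the tool carry_out, never from a script. Its argument "plan" is a list that holds one entry, the list of rows, each a list of 7 numbers: the shift along the world's x, y, z in m, then the turn, a rotation vector about the world's x, y, z in rad, then the opening, from 0 (shut) to 1 (fully open). In form: [[[x, y, z, rx, ry, rz, hand], ...]]. A call has exactly 5 rows; each row is the pose to reach, as a shift and turn from the pose commanded when the call began; what a row does not reach only later rows make up. A row lasts 1/12 s, in which the tool goes at most 41.7 mm and 7.16 degrees, less where a joint would pass 70% of its speed; a pose out of reach is approached as far as the arm can. A call with a gripper value outside its range is refused whole. The fingers move at their own pace and stop on an object; the grip force is fixed at half the most. Time passes only in rows, so rows that repeat a pose let the fingers close, or fill a call up. It gives the time, the measured TCP pose, the force, the opening and the grip force at its end, in the units of the state.
- get_obs(): the state, without advancing time (a new reading comes with each control period).
- camera(name): name is "scene" or "side" or "wrist"; returns a dict with "pixels" (480x640x3 uint8, red, green, blue), "z_map" (480x640 float32, m along the optical axis (not along the pixel's ray), 0 where there is no reading), "camera_matrix" (3x3 intrinsics, pixels), "cam_to_world" (4x4, takes a point from camera to world coordinates). Camera axes: x right, y up, looking along -z (the intrinsics and any distortion apply to the point x, -y, -z); pixel columns grow to the right and rows downward; lengths in m; the calibration is good to about 2 mm. A picture is of the moment at which its call begins.
- hand_in(): hands the job in; it is judged then, once.
The state is a dict: "time_s": time; "q": joint angles; "dq": joint speeds; "joint_efforts": joint torques, N m; "eef_pos": TCP position; "eef_rot": TCP orientation; "wrist_force": force on the tool from outside, world axes, zero at the start; "torque": the same for the moment, N m; "opening": opening from 0.0 (shut) to 1.0 (fully open); "grasp_force": force on a finger pad.
Only numpy, scipy, OpenCV 4.12 (cv2) and the standard library are available. Lean on these libraries where they do the work, as an engineer would, in place of code of your own. Each camera call takes 0.05 s, during which the arm holds its last target. There are 200 camera calls.

### The job

Take the steel lock pin from the tool caddy and, with its nose, press the drive's recessed reset button all the way down, keeping it down for about a second. Then put the pin down through the drive's clevis and the bracket tongue until its collar rests on the top ear, and leave it there. Leave the thermometer, the jar and the brush where they are.

Things in the scene. Friction and masses are not known exactly. Their poses are not given: they have to be found in the camera images.
- lock_pin: Lock pin, 140 mm long, loose, 0.14 kg, hanging nose down in either of the caddy's two forks; known by its tall black cylindrical handle. Origin at the nose tip, z up the pin: steel shank 10 mm dia. from z = 0 to 70 mm (lowest 5 mm tapers to a flat 7 mm across), collar 30 mm dia. from 70 to 76, handle 24 mm dia. from 76 to 140. Lifts straight up out of the fork.
- drive: Rotisserie drive: fixed grey metal housing with dark top, 140 (x) by 110 (y) by 90 mm tall, on the shelf. Origin at the centre of its underside, z up. Round button well in its top. On its -y side two steel clevis ears, one above the other, stick out 50 mm; a fixed aluminium shelf bracket (foot out to y = -147 mm) has a tongue lying between them.
- well_mouth (a point): Centre of the mouth of the button well in the drive's top face, 90 mm above the shelf. The well is round, 20 mm diameter; the button's top face (14 mm diameter, bare metal) lies 22 mm below the mouth.
- reset_button (a joint): Travel of the reset button, m: 0 = sprung up, 0.006 = fully down; about 2.4 N to start it moving and 6 N at the bottom. It springs back when let go.
- clevis_hole (a point): Centre of the hole in the upper clevis ear's top face, 90 mm above the shelf, 25 mm out from the housing. Vertical holes in upper ear, tongue and lower ear are in line, 15 mm dia., chamfered 2 mm; plates 10 mm thick, tops 0, 15 and 30 mm below this point; ears 50 mm wide. With the pin home its collar rests on this face, its nose 70 mm below.
- caddy: Fixed aluminium tool caddy clamped on the shelf's far rim: trough 70 (x) by 240 (y) by 100 mm tall, holding tongs with orange tips up to 150 mm high. Origin at the centre of its underside. Two forks stick out from its -x face, tops 100 mm above the shelf, slots 14 mm wide, open towards -x; tools hang at x = -60 mm, y = -55 and +55 mm.
- thermometer: Bystander: stainless meat thermometer with a plain white round dial (50 mm diameter, 14 mm thick, lying level) on a thin stem, 94 mm long, hanging in the caddy's other fork. Origin at the stem tip, z up.
- jar: Bystander: squat glass jar with a screw lid, 80 mm diameter, 85 mm tall, upright. Origin at the centre of its underside.
- brush: Bystander: grey plastic grill brush lying bristles down, 200 mm long along its x, 50 mm wide, 34 mm tall. Origin midway along it, at shelf level.
There are look-alikes about, which are no part of the job. Leave any red look-alike of the lock_pin alone.

How it is judged:
On the way:
1. the reset button is held fully down (within 1.5 mm of its 6 mm travel) by the lock pin for at least 0.5 s (value of joint reset_button above 0.0045 m and contact force between lock_pin and drive above 1.5 N), for 0.5 s.
At the end, for the whole second after the job is handed in: The lock pin stands upright (within 0.1 rad) through the upper ear, the tongue and the lower ear, its collar within 4 mm of the top ear, its nose within 6 mm of the holes' axis, released and at rest; the reset button has sprung back up (under 1.5 mm) (z of lock_pin in the frame of clevis_hole below -0.066 m and horizontal distance between lock_pin and clevis_hole below 0.006 m and angle between lock_pin's own z axis and vertical below 0.1 rad and linear speed of lock_pin below 0.02 m/s and value of joint reset_button below 0.0015 m); the robot touches nothing.
It fails at once if the thermometer is moved more than 20 mm (distance of thermometer from where it was at the start of the episode above 0.02 m).
It fails at once if the jar is moved more than 20 mm (distance of jar from where it was at the start of the episode above 0.02 m).
It fails at once if the brush is moved more than 20 mm (distance of brush from where it was at the start of the episode above 0.02 m).
It also fails if it takes over 59 s, if anything falls off the work surface, if the arm or the gripper's body presses on something with over 40 N, if the wrist force passes 120 N, or if a joint passes its speed limit or range.

## Working session

There is one attempt and no reset: what is moved stays moved. The work goes in short steps, Python scripts to look and compute and a tool call to move; the robot and the scene stay as the last step left them, time stands still between calls to the robot, and variables do not carry over. Pictures are saved under pics/ and viewed, at most 10 in all, crops included, and the job is handed in when it is done.

Besides the shell and the picture viewer there is one more tool, called by a JSON object that holds its "op" and its "data". carry_out: Moves the arm, as the interface text tells. Its arguments: {"type":"object","properties":{"plan":{"type":"array","items":{"type":"array","items":{"type":"array","items":{"type":"number"}}}}},"required":["plan"]}

```bash
mkdir -p pics; cat > h.py <<'E'
import numpy as np, cv2, pickle
from bench import get_obs, camera
def shot(n,tag):
    c=camera(n); pickle.dump(c,open(f'pics/{tag}.pkl','wb'))
    cv2.imwrite(f'pics/{tag}.png',c['pixels'][:,:,::-1]); return c
def load(tag): return pickle.load(open(f'pics/{tag}.pkl','rb'))
def ray(c,u,v):
    K=np.array(c['camera_matrix']);T=np.array(c['cam_to_world'])
    d=np.array([(u-K[0,2])/K[0,0],-(v-K[1,2])/K[1,1],-1.]); return T[:3,3],T[:3,:3]@d
def onz(c,u,v,z): o,d=ray(c,u,v); return o+d*(z-o[2])/d[2]
def dep(c,u,v): o,d=ray(c,u,v); return o+d*c['z_map'][int(round(v)),int(round(u))]
def tri(a,b):
    (o,d),(p,e)=a,b; s=np.linalg.lstsq(np.c_[d,-e],p-o,rcond=None)[0]
    x,y=o+d*s[0],p+e*s[1]; return (x+y)/2,np.linalg.norm(x-y)
def proj(c,P):
    K=np.array(c['camera_matrix']);T=np.array(c['cam_to_world'])
    q=T[:3,:3].T@(np.array(P)-T[:3,3]); return K[0,2]+K[0,0]*q[0]/-q[2],K[1,2]-K[1,1]*q[1]/-q[2]
E
python3 - <<'E'
from h import *
for n in ['scene','side','wrist']:
    c=shot(n,n+'0'); print(n,np.round(c['cam_to_world'],3).tolist(),np.round(c['camera_matrix'],1).tolist())
print({k:np.round(v,3) for k,v in get_obs().items()})
E
```

```text
scene [[0.703, -0.381, 0.601, 1.142], [0.711, 0.372, -0.597, -0.506], [0.004, 0.847, 0.532, 0.624], [0.0, 0.0, 0.0, 1.0]] [[445.5, 0.0, 319.1], [0.0, 445.5, 238.3], [0.0, 0.0, 1.0]]
side [[-0.976, 0.146, -0.165, 0.352], [-0.219, -0.7, 0.679, 0.879], [-0.017, 0.699, 0.715, 0.927], [0.0, 0.0, 0.0, 1.0]] [[488.7, 0.0, 323.1], [0.0, 488.7, 237.1], [0.0, 0.0, 1.0]]
wrist [[0.26, 0.932, 0.253, 0.214], [-0.966, 0.251, 0.067, -0.538], [-0.001, -0.262, 0.965, 0.373], [0.0, 0.0, 0.0, 1.0]] [[401.1, 0.0, 318.8], [0.0, 401.1, 242.5], [0.0, 0.0, 1.0]]
{'time_s': np.float64(0.15), 'q': array([-1.514,  0.181,  1.608, -0.   ,  1.354, -0.206]), 'dq': array([-0.001, -0.001, -0.003,  0.   , -0.   ,  0.001]), 'joint_efforts': array([ 1.0000e-03, -4.4526e+01, -3.5169e+01, -0.0000e+00,  6.0000e-03,
        0.0000e+00]), 'eef_pos': array([ 0.149, -0.555,  0.231]), 'eef_rot': array([-0.001,  0.991,  0.131,  0.   ]), 'wrist_force': array([ 0.131, -0.258,  0.123]), 'torque': array([ 0.01 , -0.007,  0.003]), 'grasp_force': np.float64(0.0), 'opening': np.float64(1.001)}
```

View pics/scene0.png

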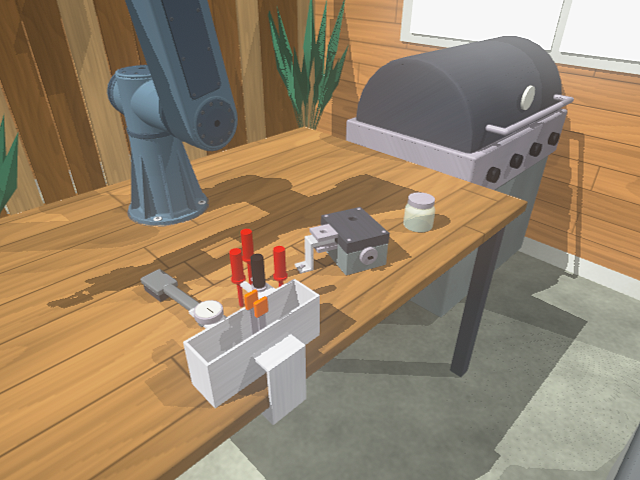

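View pics/side0.png

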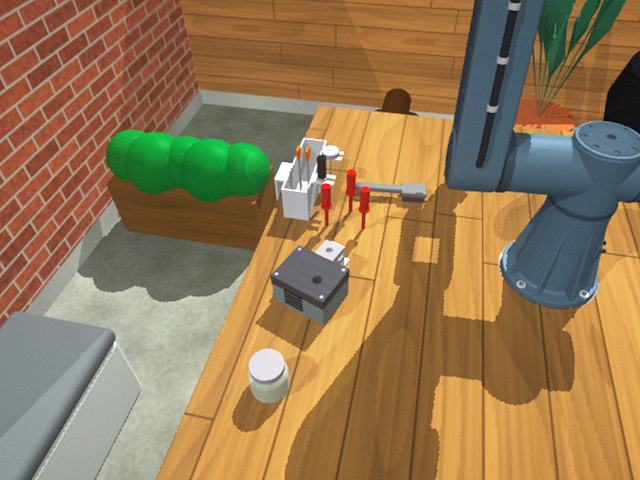

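Scene view: candidates for the pin are the black handle (258,268) and three red look-alikes (247,245), (237,265), (280,263). In the side view these are black (322,165) and red (351,182), (326,195), (364,200). I choose the black one. The thermometer dial is at (208,312), the well at about (355,213) and the clevis hole at about (322,232). Next I measure these and check the choice in a crop.

```bash
python3 - <<'E'
from h import *
s,d=load('scene0'),load('side0')
def blobs(c,m,amin=25):
    n,l,st,ce=cv2.connectedComponentsWithStats(m.astype(np.uint8))
    for i in range(1,n):
        if st[i,4]>amin:
            ys,xs=np.where(l==i); P=np.array([dep(c,x,y) for x,y in zip(xs,ys)])
            print(st[i].tolist(),ce[i].round(1),'mean',np.median(P,0).round(3),'zmax',np.percentile(P[:,2],97).round(3),'top',P[P[:,2]>P[:,2].max()-.006].mean(0).round(3))
for nm,c,roi in [('scene',s,(200,220,300,300)),('side',d,(280,120,440,240))]:
    p=c['pixels'].astype(int); r,g,b=p[...,0],p[...,1],p[...,2]
    R=np.zeros(r.shape,bool); R[roi[1]:roi[3],roi[0]:roi[2]]=1
    print(nm,'red'); blobs(c,R&(r>110)&(g<60)&(b<60))
    print(nm,'black'); blobs(c,R&(r<60)&(g<60)&(b<60))
a=cv2.resize(s['pixels'][215:345,170:410],None,fx=2.5,fy=2.5,interpolation=cv2.INTER_CUBIC)
b=cv2.resize(d['pixels'][130:330,260:440],None,fx=2.8,fy=2.8,interpolation=cv2.INTER_CUBIC)
cv2.imwrite('pics/cropA.png',a[:,:,::-1]);cv2.imwrite('pics/cropB.png',b[:,:,::-1])
E
```

```text
scene red
[230, 229, 23, 64, 638] [242.1 254.7] mean [ 0.481 -0.064  0.117] zmax 0.141 top [ 1.142 -0.506  0.624]
[274, 246, 13, 40, 245] [279.  260.4] mean [ 0.573 -0.052  0.124] zmax 0.141 top [ 0.57  -0.049  0.14 ]
scene black
side red
[346, 170, 11, 42, 255] [350.6 186.8] mean [ 0.513 -0.106  0.099] zmax 0.14 top [0.352 0.879 0.927]
[321, 184, 11, 42, 251] [325.7 200. ] mean [ 0.565 -0.039  0.1  ] zmax 0.14 top [0.352 0.879 0.927]
[359, 187, 10, 43, 255] [363.9 203.2] mean [ 0.467 -0.045  0.104] zmax 0.14 top [0.352 0.879 0.927]
side black
[317, 156, 9, 23, 148] [321.1 167.9] mean [ 0.593 -0.112  0.141] zmax 0.17 top [0.352 0.879 0.927]
```

View pics/cropA.png

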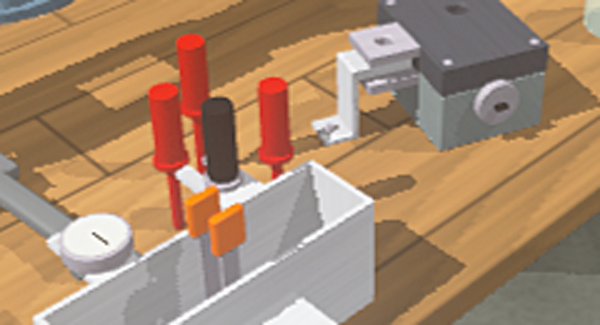

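View pics/cropB.png

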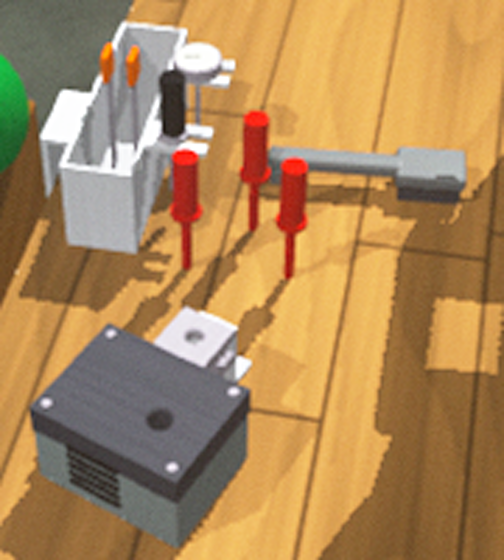

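The crops confirm it: the black handle sits on a steel collar in the fork, and the three red pins stand free on the shelf nearby. In cropB the well is at about (160,418) and the clevis hole at about (193,337). Next I triangulate.

```bash
python3 - <<'E'
from h import *
s,d=load('scene0'),load('side0')
def dark(c,roi,near,k):
    x0,y0,x1,y1=roi; g=cv2.cvtColor(c['pixels'],cv2.COLOR_RGB2GRAY)[y0:y1,x0:x1]
    n,l,st,ce=cv2.connectedComponentsWithStats((g<k).astype(np.uint8))
    return [(ce[i]+[x0,y0]).round(1).tolist()+st[i].tolist() for i in range(1,n) if st[i,4]>5], g.min(), np.median(g)
print('well scene',dark(s,(345,207,362,220),0,40)); print('well side',dark(d,(308,270,328,290),0,42))
print('hole scene',dark(s,(312,226,332,238),0,140)); print('hole side',dark(d,(320,243,340,258),0,130))
for nm,c in (('s',s),('d',d)):
    p=c['pixels'].astype(int); roi=(245,248,270,295) if nm=='s' else (312,150,332,185)
    m=np.zeros(p.shape[:2],bool); x0,y0,x1,y1=roi; m[y0:y1,x0:x1]=p[y0:y1,x0:x1].max(2)<85
    n,l,st,ce=cv2.connectedComponentsWithStats(m.astype(np.uint8)); i=1+st[1:,4].argmax(); 
    ys,xs=np.where(l==i); print('handle',nm,st[i],ce[i].round(1)); P=np.array([dep(c,x,y) for x,y in zip(xs,ys)])
    for a in (.11,.125,.14,.155,.167): 
        q=P[abs(P[:,2]-a)<.004]; print(a,len(q),np.median(q,0).round(4) if len(q) else '')
# red tops via depth
for c,pts in ((d,[(350.6,173),(325.7,187),(364,190)]),):
    for u,v in pts: print('red',dep(c,u,v).round(3))
for u,v in [(208,311)]: print('dial',dep(s,u,v).round(3))
print('ears',[dep(s,u,v).round(3) for u,v in ((312,232),(322,227),(334,231))],'top',[dep(s,u,v).round(3) for u,v in ((340,215),(365,218),(370,235))])
E
```

```text
well scene ([], np.uint8(74), np.float64(109.0))
well side ([], np.uint8(51), np.float64(107.0))
hole scene ([[328.6, 236.7, 13, 10, 7, 2, 10]], np.uint8(114), np.float64(209.0))
hole side ([[337.9, 255.8, 16, 11, 4, 4, 8]], np.uint8(96), np.float64(232.0))
handle s [251 254  14  34 386] [257.5 270.4]
0.11 21 [ 0.6042 -0.1276  0.1112]
0.125 39 [ 0.605  -0.1277  0.1254]
0.14 40 [ 0.6039 -0.1286  0.1401]
0.155 46 [ 0.6054 -0.1271  0.1551]
0.167 84 [ 0.6008 -0.125   0.1696]
handle d [317 155   9  24 188] [321.3 166.4]
0.11 12 [ 0.5951 -0.1117  0.1108]
0.125 20 [ 0.5904 -0.1116  0.125 ]
0.14 18 [ 0.5907 -0.1129  0.1398]
0.155 24 [ 0.5924 -0.1123  0.1549]
0.167 45 [ 0.5926 -0.1185  0.1683]
red [ 0.515 -0.112  0.137]
red [ 0.566 -0.043  0.138]
red [ 0.47  -0.05   0.138]
dial [ 0.6   -0.233  0.114]
ears [array([0.505, 0.103, 0.088]), array([0.507, 0.135, 0.089]), array([0.542, 0.139, 0.091])] top [array([0.499, 0.205, 0.091]), array([0.551, 0.239, 0.09 ]), array([0.61 , 0.187, 0.09 ])]
```

The pin axis is at about (0.595,-0.122), top z 0.17, and the dial is 0.111 m from it, which matches the 110 mm fork spacing. The red tops are at 0.14 m. Next I move over the scene for a wrist view, turning the fingers to close along world y.

{"op": "carry_out", "data": {"plan": [[[0.02, 0.03, 0.018, 0, 0, -0.05, 1], [0.04, 0.06, 0.036, 0, 0, -0.1, 1], [0.06, 0.09, 0.054, 0, 0, -0.15, 1], [0.08, 0.12, 0.072, 0, 0, -0.2, 1], [0.1, 0.15, 0.09, 0, 0, -0.263, 1]]]}}

```text
time_s: 0.57
eef_pos: [0.2499, -0.4036, 0.3217]
eef_rot: [-0.0, 1.0, -0.002, -0.0]
wrist_force: [0.1, -1.1, 0.1]
opening: 0.995
grasp_force: 0.0
```

{"op": "carry_out", "data": {"plan": [[[0.02, 0.034, 0, 0, 0, 0, 1], [0.04, 0.068, 0, 0, 0, 0, 1], [0.06, 0.102, 0, 0, 0, 0, 1], [0.08, 0.136, 0, 0, 0, 0, 1], [0.1, 0.17, 0, 0, 0, 0, 1]]]}}

```text
time_s: 0.98
eef_pos: [0.3498, -0.2334, 0.3213]
eef_rot: [0.0, 1.0, -0.0, 0.0]
wrist_force: [0.8, -0.6, 0.0]
opening: 0.999
grasp_force: 0.0
```

{"op": "carry_out", "data": {"plan": [[[0.02, 0.034, 0, 0, 0, 0, 1], [0.04, 0.068, 0, 0, 0, 0, 1], [0.06, 0.102, 0, 0, 0, 0, 1], [0.08, 0.136, 0, 0, 0, 0, 1], [0.1, 0.17, 0, 0, 0, 0, 1]]]}}

```text
time_s: 1.4
eef_pos: [0.4499, -0.0632, 0.3213]
eef_rot: [0.0, 1.0, -0.0, 0.0]
wrist_force: [0.9, -0.9, 0.4]
opening: 1.004
grasp_force: 0.0
```

{"op": "carry_out", "data": {"plan": [[[0.02, 0.03, 0, 0, 0, 0, 1], [0.04, 0.06, 0, 0, 0, 0, 1], [0.05, 0.065, 0, 0, 0, 0, 1], [0.05, 0.065, 0, 0, 0, 0, 1], [0.05, 0.065, 0, 0, 0, 0, 1]]]}}

```text
time_s: 1.82
eef_pos: [0.4991, -0.0004, 0.3207]
eef_rot: [0.0, 1.0, 0.001, -0.001]
wrist_force: [-0.3, -0.6, 0.2]
opening: 1.002
grasp_force: 0.0
```

```bash
python3 - <<'E'
from h import *
o=get_obs(); print(o['eef_pos'].round(4),o['eef_rot'].round(4),o['time_s'],o['q'].round(2))
shot('wrist','w1')
E
```

```text
[ 4.991e-01 -4.000e-04  3.207e-01] [ 1.e-04  1.e+00  6.e-04 -8.e-04] 1.8167 [-0.24 -0.05  1.68 -0.    1.52  1.33]
```

View pics/w1.png

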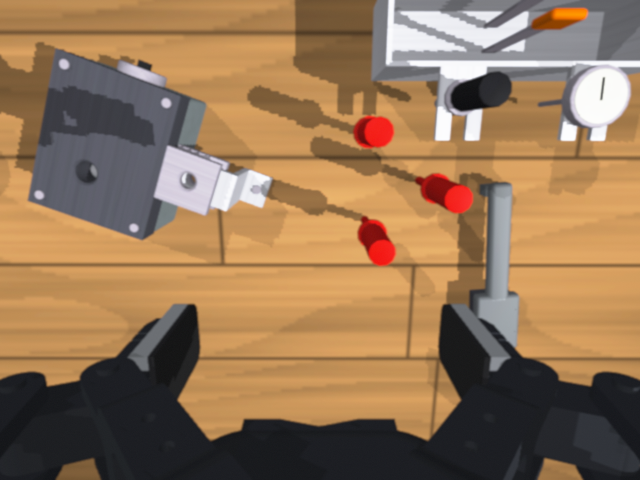

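The wrist view shows the well at (87,171), the clevis hole at (188,180), the black handle top at (494,89), the dial at (600,97) and the reds at (373,131), (452,194) and (378,247).

```bash
cat >> h.py <<'E'
def hole(c,u,v,r,light=False):
    x0,y0=int(u-r),int(v-r); g=cv2.GaussianBlur(cv2.cvtColor(c['pixels'],cv2.COLOR_RGB2GRAY),(3,3),0)[y0:y0+2*r+1,x0:x0+2*r+1]
    t,m=cv2.threshold(g,0,255,cv2.THRESH_OTSU if light else cv2.THRESH_BINARY_INV+cv2.THRESH_OTSU)
    n,l,st,ce=cv2.connectedComponentsWithStats(m); i=min(range(1,n),key=lambda i:np.hypot(*(ce[i]-r))+(50 if st[i,4]<4 else 0))
    return ce[i]+[x0,y0],st[i],t
E
python3 - <<'E'
from h import *
s,d,w=load('scene0'),load('side0'),load('w1')
for nm,pw,ps,pd,rw,r in (('well',(87,171),(353,213),(317,279),17,6),('hole',(188,180),(322,232),(329,250),14,6)):
    h=[hole(w,*pw,rw),hole(s,*ps,r),hole(d,*pd,r)]
    for c,x in zip((w,s,d),h): print(nm,x[0].round(1),x[1].tolist(),x[2],'at z.09',onz(c,*x[0],.09).round(4))
    for a,b in ((0,1),(0,2),(1,2)):
        C=(w,s,d); P,e=tri(ray(C[a],*h[a][0]),ray(C[b],*h[b][0])); print('  tri',a,b,P.round(4),round(e,4))
    print('  depth nbr',[dep(w,pw[0]+a,pw[1]+b).round(4) for a,b in ((-17,0),(15,0),(0,-15),(0,16))])
u=(494,89); print('handle top z.17',onz(w,*u,.17).round(4), 'dial',dep(w,600,97).round(3),'tong',dep(w,570,17).round(3))
p=w['pixels'].astype(int);m=np.zeros(p.shape[:2],np.uint8);m[65:120,445:520]=(p[65:120,445:520].max(2)<60)
ys,xs=np.where(m);P=np.array([dep(w,x,y) for x,y in zip(xs,ys)]);t=P[abs(P[:,2]-.17)<.003];print(len(t),t.mean(0).round(4),(t.min(0)+t.max(0))/2,np.ptp(t,0))
print('fork tops',[dep(w,u,v).round(4) for u,v in ((445,125),(472,125),(570,132),(596,130))])
for u,v in ((377,132),(459,200),(383,253)): print('red',dep(w,u,v).round(3))
E
```

```text
well [ 84.6 172.1] [6, 6, 21, 24, 347] 79.0 at z.09 [0.5314 0.215  0.09  ]
well [352.7 213.2] [0, 0, 13, 13, 161] 125.0 at z.09 [0.5143 0.2348 0.09  ]
well [316.5 279.5] [1, 3, 10, 8, 66] 87.0 at z.09 [0.5301 0.215  0.09  ]
  tri 0 1 [0.5344 0.2075 0.1073] 0.0051
  tri 0 2 [0.5308 0.215  0.0898] 0.0013
  tri 1 2 [0.527  0.2217 0.0996] 0.0026
  depth nbr [array([0.5325, 0.2278, 0.0907]), array([0.5324, 0.1993, 0.0892]), array([0.546 , 0.2105, 0.0901]), array([0.5178, 0.2146, 0.0905])]
hole [189.3 181.6] [6, 6, 17, 18, 178] 166.0 at z.09 [0.5229 0.1194 0.09  ]
hole [322.4 231.1] [4, 4, 6, 3, 17] 180.0 at z.09 [0.5219 0.1207 0.09  ]
hole [328.9 249.6] [3, 4, 7, 4, 25] 185.0 at z.09 [0.5224 0.1212 0.09  ]
  tri 0 1 [0.5231 0.1192 0.0911] 0.0004
  tri 0 2 [0.5227 0.1199 0.0885] 0.0001
  tri 1 2 [0.5222 0.1209 0.0899] 0.0006
  depth nbr [array([0.5242, 0.1366, 0.0889]), array([0.5243, 0.1069, 0.089 ]), array([0.5381, 0.1191, 0.0905]), array([0.5095, 0.1217, 0.09  ])]
handle top z.17 [ 0.5958 -0.1207  0.17  ] dial [ 0.595 -0.231  0.115] tong [ 0.646 -0.177  0.149]
922 [ 0.5959 -0.1198  0.1701] [ 0.59575558 -0.12002027  0.16971534] [0.02214053 0.02273136 0.00540103]
fork tops [array([ 0.5734, -0.1105,  0.0991]), array([ 0.5734, -0.1333,  0.1009]), array([ 0.5677, -0.2192,  0.1012]), array([ 0.5694, -0.2427,  0.0995])]
red [ 0.567 -0.046  0.141]
red [ 0.514 -0.114  0.141]
red [ 0.469 -0.055  0.14 ]
```

All the points check out: hole z 0.0885–0.091, well mouth about 0.09, handle top 0.170, forks 0.100. Next I move above the pin with the hand half open, then descend.

{"op": "carry_out", "data": {"plan": [[[0.025, -0.03, 0, 0, 0, 0, 0.55], [0.05, -0.06, 0, 0, 0, 0, 0.55], [0.075, -0.09, 0, 0, 0, 0, 0.55], [0.097, -0.1195, 0, 0, 0, 0, 0.55], [0.097, -0.1195, 0, 0, 0, 0, 0.55]]]}}

```text
time_s: 2.28
eef_pos: [0.5975, -0.1271, 0.3198]
eef_rot: [0.001, 1.0, -0.004, -0.0]
wrist_force: [-0.6, 0.5, -0.6]
opening: 0.549
grasp_force: 0.0
```

{"op": "carry_out", "data": {"plan": [[[0, 0, -0.03, 0, 0, 0, 0.55], [0, 0, -0.06, 0, 0, 0, 0.55], [0, 0, -0.09, 0, 0, 0, 0.55], [0, 0, -0.11, 0, 0, 0, 0.55], [0, 0, -0.11, 0, 0, 0, 0.55]]]}}

```text
time_s: 2.7
eef_pos: [0.5923, -0.1202, 0.2059]
eef_rot: [-0.002, 1.0, -0.001, -0.004]
wrist_force: [-0.4, 1.0, -0.2]
opening: 0.549
grasp_force: 0.0
```

```bash
python3 - <<'E'
from h import *
o=get_obs(); print(o['eef_pos'].round(4),o['eef_rot'].round(4),o['time_s'],o['opening'])
w=shot('wrist','w2')
p=w['pixels'].astype(int)
P=np.array([[dep(w,x,y) for x in range(200,440,2)] for y in range(150,470,2)]).reshape(-1,3)
t=P[(abs(P[:,2]-.17)<.003)&(np.hypot(P[:,0]-.596,P[:,1]+.12)<.03)]; print(len(t),((t.min(0)+t.max(0))/2).round(4),np.ptp(t,0).round(4))
E
```

```text
[ 0.5923 -0.1202  0.2059] [-0.0017  1.     -0.0014 -0.0045] 2.7 0.5488732341921401
459 [ 0.5962 -0.1212  0.1694] [0.0227 0.0219 0.0049]
```

View pics/w2.png

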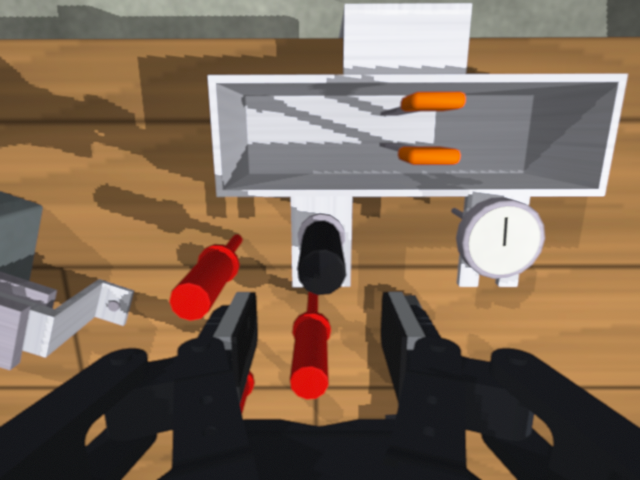

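The handle at (322,268) lies between the open fingers, clear of the reds (190,300) and (310,380) and the dial (505,240). I descend and grip.

{"op": "carry_out", "data": {"plan": [[[0, -0.001, -0.025, 0, 0, 0, 0.55], [0, -0.001, -0.05, 0, 0, 0, 0.55], [0, -0.001, -0.075, 0, 0, 0, 0.55], [0, -0.001, -0.09, 0, 0, 0, 0.55], [0, -0.001, -0.09, 0, 0, 0, 0.55]]]}}

```text
time_s: 3.17
eef_pos: [0.5948, -0.1212, 0.1198]
eef_rot: [-0.001, 1.0, -0.001, -0.002]
wrist_force: [0.1, 0.5, 0.1]
opening: 0.55
grasp_force: 0.0
```

{"op": "carry_out", "data": {"plan": [[[0, 0, 0, 0, 0, 0, 0.55], [0, 0, 0, 0, 0, 0, 0], [0, 0, 0, 0, 0, 0, 0], [0, 0, 0, 0, 0, 0, 0], [0, 0, 0, 0, 0, 0, 0]]]}}

```text
time_s: 3.58
eef_pos: [0.598, -0.1215, 0.1242]
eef_rot: [0.001, 1.0, -0.0, 0.002]
wrist_force: [-1.4, 0.0, 7.1]
opening: 0.269
grasp_force: 58.4
```

{"op": "carry_out", "data": {"plan": [[[0, 0, 0, 0, 0, 0, 0], [0, 0, 0, 0, 0, 0, 0], [0, 0, 0, 0, 0, 0, 0], [0, 0, 0, 0, 0, 0, 0], [0, 0, 0, 0, 0, 0, 0]]]}}

```text
time_s: 4.0
eef_pos: [0.598, -0.1215, 0.1242]
eef_rot: [0.001, 1.0, 0.0, 0.002]
wrist_force: [-1.4, 0.3, 7.5]
opening: 0.267
grasp_force: 58.4
```

A firm grip, with the opening at about 24 mm as the handle should give. Now I lift.

{"op": "carry_out", "data": {"plan": [[[0, 0, 0.015, 0, 0, 0, 0], [0, 0, 0.035, 0, 0, 0, 0], [0, 0, 0.06, 0, 0, 0, 0], [0, 0, 0.085, 0, 0, 0, 0], [0, 0, 0.11, 0, 0, 0, 0]]]}}

```text
time_s: 4.42
eef_pos: [0.5963, -0.1207, 0.2332]
eef_rot: [0.0, 1.0, -0.0, 0.0]
wrist_force: [-0.2, -0.7, -1.2]
opening: 0.267
grasp_force: 58.7
```

{"op": "carry_out", "data": {"plan": [[[0, 0, 0.02, 0, 0, 0, 0], [0, 0, 0.035, 0, 0, 0, 0], [0, 0, 0.04, 0, 0, 0, 0], [0, 0, 0.04, 0, 0, 0, 0], [0, 0, 0.04, 0, 0, 0, 0]]]}}

```text
time_s: 4.83
eef_pos: [0.5962, -0.1207, 0.2709]
eef_rot: [-0.0, 1.0, -0.0, -0.0]
wrist_force: [-0.5, -0.9, -2.0]
opening: 0.265
grasp_force: 58.7
```

```bash
python3 - <<'E'
from h import *
o=get_obs(); print(o['eef_pos'].round(4),o['eef_rot'].round(4),o['time_s'],o['opening'])
shot('wrist','w3');a=shot('scene','s3')['pixels'];b=shot('side','d3')['pixels']
a=cv2.resize(a[150:350,180:340],(480,600));b=cv2.resize(b[80:240,260:388][:,:],(480,600))
cv2.imwrite('pics/ab3.png',np.hstack([a[:,:400],b[:,:400]])[:,:,::-1])
E
```

```text
[ 0.5962 -0.1207  0.2709] [-0.e+00  1.e+00 -1.e-04 -1.e-04] 4.8333 0.2646751743834084
```

View pics/ab3.png

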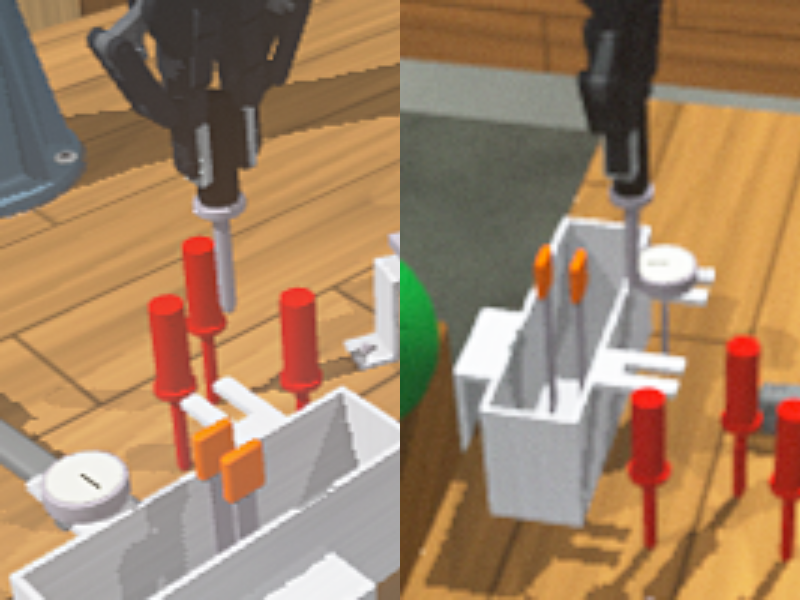

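The pin hangs upright in the hand, its fork is empty, and the thermometer and reds are undisturbed. Nose tip: scene (256,253), side (323,156). I measure the pin's axis and nose in the hand.

```bash
cat >> h.py <<'E'
def shank(c,x,y,z0,z1,R=.02):
    v,u=np.where(c['z_map']>0); K=c['camera_matrix'];T=np.array(c['cam_to_world']);z=c['z_map'][v,u]
    P=np.c_[(u-K[0][2])/K[0][0]*z,-(v-K[1][2])/K[1][1]*z,-z]@T[:3,:3].T+T[:3,3]
    k=(np.hypot(P[:,0]-x,P[:,1]-y)<R)&(P[:,2]>z0)&(P[:,2]<z1); return P[k],np.c_[u,v][k],T[:3,3]
def axis(ca,cb,x,y,z0,z1,n=5,R=.02):
    # silhouette mid-line of the shank in each view, cast as rays, intersected level by level
    out=[]
    for z in np.linspace(z0,z1,n):
        rs=[]
        for c in (ca,cb):
            P,uv,o=shank(c,x,y,z-.004,z+.004,R)
            if len(P)<3: break
            m=[]
            for r in np.unique(uv[:,1]):
                k=uv[:,1]==r; m.append(((uv[k,0].min()+uv[k,0].max())/2,r))
            q=np.mean(m,0); rs.append(onz(c,*q,np.median(P[:,2]))[:2]); o=o[:2]; d=rs[-1]-o; rs[-1]=(o,d)
        if len(rs)==2:
            (o,d),(p,e)=rs; s=np.linalg.solve(np.c_[d,-e],p-o); out.append([*(o+d*s[0]),z])
    return np.array(out)
E
python3 - <<'E'
from h import *
s,d=load('s3'),load('d3')
print('nose tri',tri(ray(s,256,252.7),ray(d,322.9,156)))
for c in (s,d):
    P,uv,o=shank(c,.596,-.12,.15,.26); print(len(P),'zmin',P[:,2].min().round(4))
    h=np.histogram(P[:,2],bins=np.arange(.15,.265,.005)); print(h[0])
A=axis(s,d,.596,-.121,.19,.235); print(A.round(4))
E
```

```text
nose tri (array([ 0.5896335 , -0.11792117,  0.17517372]), np.float64(0.0014607813297843092))
302 zmin 0.1751
[ 0  0  0  0  0  6 10 16 11 15 13 13 14 14 15 13 14 15  1 31 65 36  0]
150 zmin 0.1763
[ 0  0  0  0  0  4  5  9  7  5  4  5  7  8  7  5  8  4  3 20 29 20  0]
[[ 0.5872 -0.1149  0.19  ]
 [ 0.5915 -0.1184  0.2012]
 [ 0.5939 -0.1205  0.2125]
 [ 0.5915 -0.1169  0.2238]
 [ 0.5919 -0.1194  0.235 ]]
```

Nose z is 0.175 m, which is 96 mm below the TCP, as expected. The axis lies about 4 mm toward -x of the TCP, though at this pixel size that reading is noisy. I go over the well and measure again close to it.

{"op": "carry_out", "data": {"plan": [[[-0.006, 0.036, 0, 0, 0, 0, 0], [-0.012, 0.072, 0, 0, 0, 0, 0], [-0.018, 0.108, 0, 0, 0, 0, 0], [-0.024, 0.144, 0, 0, 0, 0, 0], [-0.031, 0.18, 0, 0, 0, 0, 0]]]}}

```text
time_s: 5.4
eef_pos: [0.5644, 0.0607, 0.27]
eef_rot: [-0.0, 1.0, -0.0, -0.001]
wrist_force: [-0.6, 0.5, -1.1]
opening: 0.265
grasp_force: 59.0
```

{"op": "carry_out", "data": {"plan": [[[-0.006, 0.036, 0, 0, 0, 0, 0], [-0.012, 0.072, 0, 0, 0, 0, 0], [-0.018, 0.108, -0.01, 0, 0, 0, 0], [-0.024, 0.14, -0.03, 0, 0, 0, 0], [-0.03, 0.153, -0.05, 0, 0, 0, 0]]]}}

```text
time_s: 5.82
eef_pos: [0.5345, 0.2161, 0.2206]
eef_rot: [-0.001, 1.0, 0.001, 0.0]
wrist_force: [0.1, 0.3, -2.0]
opening: 0.269
grasp_force: 59.0
```

{"op": "carry_out", "data": {"plan": [[[0, 0, -0.01, 0, 0, 0, 0], [0, 0, -0.018, 0, 0, 0, 0], [0, 0, -0.018, 0, 0, 0, 0], [0, 0, -0.018, 0, 0, 0, 0], [0, 0, -0.018, 0, 0, 0, 0]]]}}

```text
time_s: 6.23
eef_pos: [0.5365, 0.2112, 0.2043]
eef_rot: [-0.0, 1.0, -0.001, 0.001]
wrist_force: [-0.2, 0.7, -0.6]
opening: 0.262
grasp_force: 59.0
```

```bash
python3 - <<'E'
from h import *
o=get_obs(); print(o['eef_pos'].round(4),o['eef_rot'].round(4),o['time_s'],o['opening'],o['wrist_force'].round(1))
shot('wrist','w4');s=shot('scene','s4');d=shot('side','d4')
for c in (s,d):
    P,uv,_=shank(c,.531,.215,.095,.19,.03); print(len(P),P[:,2].min().round(4),np.histogram(P[:,2],bins=np.arange(.095,.195,.005))[0])
e=o['eef_pos']; print((axis(s,d,e[0]-.004,e[1],.115,.165,6)).round(4))
a=cv2.resize(s['pixels'][130:280,285:435],(450,450),interpolation=2)[:,:390];b=cv2.resize(d['pixels'][165:315,250:400],(450,450),interpolation=2)[:,:390]
cv2.imwrite('pics/ab4.png',np.hstack([a,b])[:,:,::-1])
E
```

```text
[0.5365 0.2112 0.2043] [-1.e-04  1.e+00 -1.e-03  8.e-04] 6.2333 0.26177038550496917 [-0.2  0.7 -0.6]
157 0.1116 [ 0  0  0  4  6  7  8  8  9  7  9 11  6  8  8  7  3 21 35]
146 0.112 [ 0  0  0  3  6  7  4  7  6 11  8  5  9  5  8  0  1 26 40]
[[0.5306 0.2188 0.115 ]
 [0.5291 0.2189 0.125 ]
 [0.5329 0.2138 0.135 ]
 [0.5307 0.217  0.145 ]
 [0.5328 0.2144 0.155 ]
 [0.5303 0.2188 0.165 ]]
```

View pics/ab4.png

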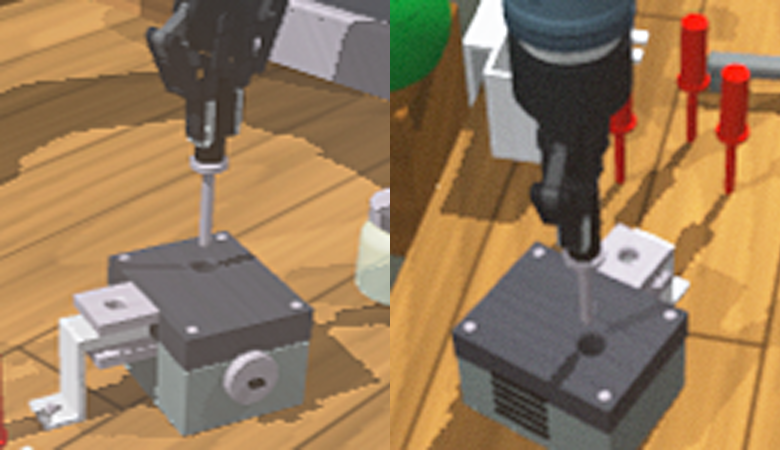

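The pin hangs over the well. In the left crop the nose is at (206,243) and the well at (203,267); in the right crop the nose is at (585,320) and the well at (592,345). I fit the shank as a line in each view and take the axis from the intersecting planes, for a finer offset.

```bash
cat >> h.py <<'E'
def axisline(cs,x,y,z0,z1,zs,R=.02):
    """shank mid-line fitted in each view -> plane; planes intersected at heights zs"""
    pl=[]
    for c in cs:
        P,uv,o=shank(c,x,y,z0,z1,R); rows=np.unique(uv[:,1]); g=cv2.cvtColor(c['pixels'],cv2.COLOR_RGB2GRAY).astype(float)
        m=np.array([((uv[uv[:,1]==r,0].min()+uv[uv[:,1]==r,0].max())/2,r) for r in rows])
        a,b=np.polyfit(m[:,1],m[:,0],1); res=np.std(m[:,0]-a*m[:,1]-b); v0,v1=rows[0],rows[-1]
        _,d0=ray(c,a*v0+b,v0); o,d1=ray(c,a*v1+b,v1); n=np.cross(d0,d1); n/=np.linalg.norm(n); pl.append((n,o)); print('  line',len(rows),round(res,2),round(a*v1+b,1),v1)
    return np.array([[*np.linalg.solve([n[:2] for n,_ in pl],[n@o-n[2]*z for n,o in pl]),z] for z in zs])
E
python3 - <<'E'
from h import *
print('t3 (tcp .5962 -.1207)'); print(axisline((load('s3'),load('d3')),.592,-.119,.182,.238,(.175,.21,.24)).round(4))
s,d,w=load('s4'),load('d4'),load('w4')
print('t4'); print(axisline((s,d),.531,.215,.115,.172,(.09,.11,.14,.175)).round(4))
s0,d0=load('scene0'),load('side0')
for c,p in ((s0,(352.7,219)),(d0,(317,280))):
    h=hole(c,*p,6); print('well',h[0].round(1),h[1].tolist(),h[2],onz(c,*h[0],.09).round(4))
print(proj(w,(.5305,.215,.09)),proj(w,(.5225,.12,.09)))
E
```

```text
t3 (tcp .5962 -.1207)
  line 29 0.18 256.1 252
  line 20 0.42 322.2 155
[[ 0.5906 -0.1175  0.175 ]
 [ 0.5912 -0.118   0.21  ]
 [ 0.5918 -0.1184  0.24  ]]
t4
  line 22 0.19 353.1 211
  line 17 0.15 315.7 272
[[0.5306 0.2162 0.09  ]
 [0.5307 0.2165 0.11  ]
 [0.5308 0.2168 0.14  ]
 [0.531  0.2172 0.175 ]]
well [351.8 218.5] [2, 4, 9, 4, 26] 100.0 [0.5303 0.2134 0.09  ]
well [316.5 279.5] [1, 2, 10, 8, 66] 87.0 [0.5301 0.215  0.09  ]
(np.float64(312.95996869221057), np.float64(247.79548974509052)) (np.float64(454.5259184464599), np.float64(259.0372686854886))
```

The pin is vertical: nose axis (0.5306,0.2162), well (0.5303,0.2145). I shift -1.5 mm in y, enter the well, then press.

{"op": "carry_out", "data": {"plan": [[[0, -0.0015, 0, 0, 0, 0, 0], [0, -0.0015, -0.01, 0, 0, 0, 0], [0, -0.0015, -0.02, 0, 0, 0, 0], [0, -0.0015, -0.03, 0, 0, 0, 0], [0, -0.0015, -0.032, 0, 0, 0, 0]]]}}

```text
time_s: 6.8
eef_pos: [0.5336, 0.2104, 0.1681]
eef_rot: [0.0, 1.0, -0.0, -0.002]
wrist_force: [-0.9, -0.4, -2.5]
opening: 0.264
grasp_force: 59.0
```

{"op": "carry_out", "data": {"plan": [[[0, 0, -0.005, 0, 0, 0, 0], [0, 0, -0.01, 0, 0, 0, 0], [0, 0, -0.015, 0, 0, 0, 0], [0, 0, -0.019, 0, 0, 0, 0], [0, 0, -0.019, 0, 0, 0, 0]]]}}

```text
time_s: 7.22
eef_pos: [0.538, 0.2113, 0.1556]
eef_rot: [-0.001, 1.0, -0.0, 0.003]
wrist_force: [-1.5, -0.1, 14.4]
opening: 0.266
grasp_force: 60.7
```

There is 14 N at nose z of about 0.060, which matches the button bottoming at 0.062. I hold it.

{"op": "carry_out", "data": {"plan": [[[0, 0, 0, 0, 0, 0, 0], [0, 0, 0, 0, 0, 0, 0], [0, 0, 0, 0, 0, 0, 0], [0, 0, 0, 0, 0, 0, 0], [0, 0, 0, 0, 0, 0, 0]]]}}

```text
time_s: 7.63
eef_pos: [0.5379, 0.2113, 0.1556]
eef_rot: [-0.001, 1.0, -0.0, 0.003]
wrist_force: [-2.2, -0.0, 12.6]
opening: 0.266
grasp_force: 60.7
```

{"op": "carry_out", "data": {"plan": [[[0, 0, 0, 0, 0, 0, 0], [0, 0, 0, 0, 0, 0, 0], [0, 0, 0, 0, 0, 0, 0], [0, 0, 0, 0, 0, 0, 0], [0, 0, 0, 0, 0, 0, 0]]]}}

```text
time_s: 8.05
eef_pos: [0.538, 0.2113, 0.1557]
eef_rot: [-0.001, 1.0, -0.0, 0.003]
wrist_force: [0.1, 0.1, 13.4]
opening: 0.266
grasp_force: 60.7
```

{"op": "carry_out", "data": {"plan": [[[0, 0, 0, 0, 0, 0, 0], [0, 0, 0, 0, 0, 0, 0], [0, 0, 0, 0, 0, 0, 0], [0, 0, 0, 0, 0, 0, 0], [0, 0, 0, 0, 0, 0, 0]]]}}

```text
time_s: 8.47
eef_pos: [0.538, 0.2113, 0.1556]
eef_rot: [-0.001, 1.0, -0.0, 0.003]
wrist_force: [-1.9, 0.9, 14.0]
opening: 0.269
grasp_force: 60.7
```

The button was held for about 1.3 s at 13–14 N. I raise straight out and move over the clevis hole.

{"op": "carry_out", "data": {"plan": [[[0, 0, 0.015, 0, 0, 0, 0], [0, 0, 0.035, 0, 0, 0, 0], [0, 0, 0.055, 0, 0, 0, 0], [0, 0, 0.06, 0, 0, 0, 0], [0, 0, 0.06, 0, 0, 0, 0]]]}}

```text
time_s: 8.88
eef_pos: [0.5367, 0.211, 0.2141]
eef_rot: [-0.0, 1.0, -0.0, 0.002]
wrist_force: [0.7, -0.6, -1.5]
opening: 0.268
grasp_force: 58.9
```

{"op": "carry_out", "data": {"plan": [[[-0.003, -0.035, 0, 0, 0, 0, 0], [-0.006, -0.07, 0, 0, 0, 0, 0], [-0.008, -0.0945, 0, 0, 0, 0, 0], [-0.008, -0.0945, 0, 0, 0, 0, 0], [-0.008, -0.0945, 0, 0, 0, 0, 0]]]}}

```text
time_s: 9.3
eef_pos: [0.5267, 0.1152, 0.2107]
eef_rot: [-0.0, 1.0, -0.001, -0.001]
wrist_force: [-0.1, 0.1, -1.2]
opening: 0.265
grasp_force: 59.2
```

{"op": "carry_out", "data": {"plan": [[[0, 0, 0, 0, 0, 0, 0], [0, 0, 0, 0, 0, 0, 0], [0, 0, 0, 0, 0, 0, 0], [0, 0, 0, 0, 0, 0, 0], [0, 0, 0, 0, 0, 0, 0]]]}}

```text
time_s: 9.72
eef_pos: [0.5273, 0.1169, 0.2121]
eef_rot: [-0.0, 1.0, 0.0, -0.0]
wrist_force: [0.4, -1.0, -1.7]
opening: 0.271
grasp_force: 59.2
```

```bash
python3 - <<'E'
from h import *
o=get_obs(); print(o['eef_pos'].round(4),o['eef_rot'].round(4),o['time_s'],o['wrist_force'].round(1))
w=shot('wrist','w5');s=shot('scene','s5');d=shot('side','d5')
for c in (s,d):
    P,uv,_=shank(c,.5225,.12,.1,.19,.02); print(len(P),P[:,2].min().round(4),np.histogram(P[:,2],bins=np.arange(.1,.195,.005))[0])
print(axisline((s,d),.5225,.12,.118,.17,(.09,.11,.14,.175)).round(4))
a=cv2.resize(s['pixels'][150:270,275:375],(400,480),interpolation=2);b=cv2.resize(d['pixels'][165:285,275:375],(400,480),interpolation=2)
cv2.imwrite('pics/ab5.png',np.hstack([a,b])[:,:,::-1])
E
```

```text
[0.5273 0.1169 0.2121] [-0.e+00  1.e+00  4.e-04 -1.e-04] 9.7167 [ 0.4 -1.  -1.7]
118 0.1191 [ 0  0  0  2  5  9  6 10  9  7 10 11 10  8 10  9  5  7]
92 0.1194 [ 0  0  0  1  7  6  8  7  9  6  8  5  7  4  8  4  0 12]
  line 20 0.18 321.5 221
  line 17 0.38 330.1 241
[[0.5196 0.1189 0.09  ]
 [0.5196 0.1197 0.11  ]
 [0.5196 0.1208 0.14  ]
 [0.5195 0.1221 0.175 ]]
```

View pics/ab5.png

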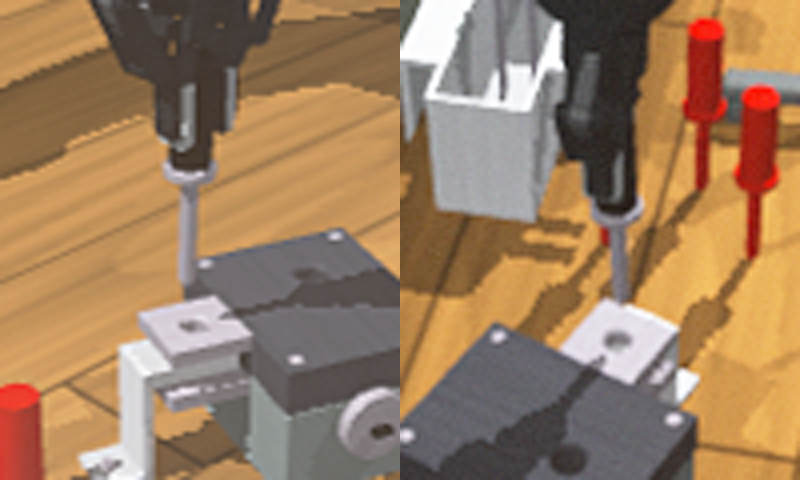

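In the left crop the nose is at (188,285) and the hole at (194,326); in the right crop the nose is at (623,300) and the hole at (618,341). So the pin is a few mm short in x. The wrist camera (w5) has about 0.7 mm/px here, so I measure both in it numerically.

```bash
python3 - <<'E'
from h import *
w=load('w5'); s,d,s0,d0=load('s5'),load('d5'),load('scene0'),load('side0')
u,v=proj(w,(.5225,.12,.09)); print('hole expected',round(u),round(v))
h=hole(w,u,v,20); print('hole',h[0].round(1),h[1].tolist(),h[2],onz(w,*h[0],.09).round(4))
P,uv,_=shank(w,.521,.119,.1,.185,.012)
print(len(P),P[:,2].min().round(4))
for z in np.arange(.116,.185,.008):
    k=abs(P[:,2]-z)<.004
    if k.sum()>3: q=P[k]; print(z.round(3),k.sum(),'x',np.percentile(q[:,0],[2,98]).round(4),'y',np.percentile(q[:,1],[2,98]).round(4),'uv',uv[k].mean(0).round(1))
g=cv2.cvtColor(w['pixels'],cv2.COLOR_RGB2GRAY); y0,x0=int(v)-34,int(u)-34
print(g[y0:y0+100:4,x0:x0+72:4])
for c in (s,d): 
    h=hole(c,*proj(c,(.5225,.12,.09)),6); print(h[0].round(1),h[1].tolist(),onz(c,*h[0],.09).round(4))
E
```

```text
hole expected 314 243
hole [314.  245.5] [8, 8, 25, 33, 532] 194.0 [0.5204 0.1201 0.09  ]
250 0.1229
0.124 34 x [0.5233 0.5271] y [0.1129 0.1217] uv [317.9 252.6]
0.132 55 x [0.5235 0.5275] y [0.1126 0.1219] uv [318.  255.4]
0.14 63 x [0.5239 0.5277] y [0.1128 0.1218] uv [318.1 259.2]
0.148 68 x [0.5248 0.528 ] y [0.1129 0.1216] uv [318.  262.9]
0.156 30 x [0.5264 0.5283] y [0.1139 0.1207] uv [318.4 265.5]
[[123 227 246 246 247 247 246 245 245 247 248 237 159 190 247 248 228 158]
 [124 247 247 246 246 246 247 247 247 246 245 245 247 248 223 158 229 248]
 [165 244 247 247 247 246 246 246 246 247 247 247 246 246 247 248 246 195]
 [232 245 244 243 245 247 248 247 246 246 246 247 247 247 247 246 246 247]
 [234 247 246 245 245 244 243 246 248 247 246 246 247 247 247 247 247 247]
 [173 172 233 247 247 246 246 238 228 241 247 248 247 246 246 247 247 248]
 [175 175 174 244 246 245 205 120 115 131 211 244 246 248 248 247 246 247]
 [195 204 235 247 247 241 123 153 118 111 144 234 246 245 244 247 248 247]
 [244 247 247 247 247 237 148 133 128 135 187 209 247 246 246 246 245 245]
 [245 245 245 2
[... 593 characters left out ...]
3 194 194 157 176 179 177 177 176 174 198 245 244 239 159 185 199]
 [194 193 193 148 178 180 182 115  63  47  38  53 197 247 247 247 214 192]
 [193 193 187 178 179 164  59  29  29  29  30  28  27  37 151 249 250 189]
 [186 180 153 178 148  31  30  31  29  30  29  29  27  27  27 205 248 244]
 [143  66  79 174  58  30  30  30  30  29  30  29  28  28  27  34 238 233]
 [143  44  71 145  26  27  32  30  30  29  30  28  28  27  28  26  90 202]
 [135  38  61  68  26  27  30  29  29  30  29  29  27  27  29  26  42 175]
 [117  36  56  35  24  30  31  30  31  31  29  31  28  27  27  24  25 168]]
[322.4 231.1] [4, 5, 6, 3, 17] [0.5219 0.1207 0.09  ]
[328.9 249.6] [4, 5, 7, 4, 25] [0.5224 0.1212 0.09  ]
```

```bash
python3 - <<'E'
from h import *
w=load('w5')
for u in (315,317,318,319,321):
    zz=[(v,*dep(w,u,v).round(4)) for v in range(240,275)]
    f=next(t for t in zz if t[3]>.105); print(u,f,'edge at z.116',onz(w,u,f[0]-.5,.116).round(4),'mid x',[t[1] for t in zz if t[3]>.105][2:16:4])
g=cv2.cvtColor(w['pixels'],cv2.COLOR_RGB2GRAY).astype(int)
print('hole cols',[(v,[u for u in range(295,335) if g[v,u]<205][:1],[u for u in range(295,335) if g[v,u]<205][-1:]) for v in range(228,254,3)])
print('hole rows',[(u,[v for v in range(222,265) if g[v,u]<205][:1],[v for v in range(222,265) if g[v,u]<205][-1:]) for u in (304,306,308,310,312)])
for p in ((313.3,242),): print(onz(w,*p,.09).round(4))
E
```

```text
315 (251, np.float64(0.5264), np.float64(0.1191), np.float64(0.1235)) edge at z.116 [0.5245 0.1192 0.116 ] mid x [np.float64(0.5269), np.float64(0.5273), np.float64(0.5273), np.float64(0.5275)]
317 (251, np.float64(0.527), np.float64(0.1179), np.float64(0.1254)) edge at z.116 [0.5245 0.1179 0.116 ] mid x [np.float64(0.5271), np.float64(0.5271), np.float64(0.5279), np.float64(0.5275)]
318 (250, np.float64(0.5272), np.float64(0.1173), np.float64(0.124)) edge at z.116 [0.5252 0.1173 0.116 ] mid x [np.float64(0.527), np.float64(0.5273), np.float64(0.5279), np.float64(0.5274)]
319 (250, np.float64(0.5269), np.float64(0.1167), np.float64(0.1229)) edge at z.116 [0.5252 0.1167 0.116 ] mid x [np.float64(0.5272), np.float64(0.5273), np.float64(0.5275), np.float64(0.5277)]
321 (251, np.float64(0.5266), np.float64(0.1155), np.float64(0.1243)) edge at z.116 [0.5245 0.1155 0.116 ] mid x [np.float64(0.5269), np.float64(0.5272), np.float64(0.5275), np.float64(0.5278)]
hole cols [(228, [], []), (231, [306], [318]), (234, [303], [321]), (237, [303], [323]), (240, [303], [323]), (243, [302], [323]), (246, [303], [322]), (249, [305], [320]), (252, [312], [323])]
hole rows [(304, [233], [248]), (306, [231], [249]), (308, [230], [250]), (310, [230], [264]), (312, [230], [264])]
[0.523  0.1206 0.09  ]
```

Wrist result: pin axis (0.522,0.1173), hole (0.524,0.1207). The scene and side views agree on dx of about +2.5 mm. I shift by (+2.5,+2.7) mm and go down gently.

{"op": "carry_out", "data": {"plan": [[[0.0025, 0.0027, 0, 0, 0, 0, 0], [0.0025, 0.0027, 0, 0, 0, 0, 0], [0.0025, 0.0027, -0.01, 0, 0, 0, 0], [0.0025, 0.0027, -0.02, 0, 0, 0, 0], [0.0025, 0.0027, -0.03, 0, 0, 0, 0]]]}}

```text
time_s: 10.28
eef_pos: [0.5295, 0.1189, 0.1809]
eef_rot: [0.0, 1.0, -0.0, -0.0]
wrist_force: [0.3, 0.7, -1.4]
opening: 0.268
grasp_force: 59.2
```

{"op": "carry_out", "data": {"plan": [[[0, 0, -0.004, 0, 0, 0, 0], [0, 0, -0.008, 0, 0, 0, 0], [0, 0, -0.012, 0, 0, 0, 0], [0, 0, -0.012, 0, 0, 0, 0], [0, 0, -0.012, 0, 0, 0, 0]]]}}

```text
time_s: 10.7
eef_pos: [0.5295, 0.1192, 0.1698]
eef_rot: [-0.0, 1.0, -0.0, -0.001]
wrist_force: [-0.1, 2.6, -3.1]
opening: 0.266
grasp_force: 59.1
```

The nose is through the upper ear (z about 0.074) with little side force. I continue.

{"op": "carry_out", "data": {"plan": [[[0, 0, -0.006, 0, 0, 0, 0], [0, 0, -0.012, 0, 0, 0, 0], [0, 0, -0.018, 0, 0, 0, 0], [0, 0, -0.022, 0, 0, 0, 0], [0, 0, -0.022, 0, 0, 0, 0]]]}}

```text
time_s: 11.12
eef_pos: [0.5292, 0.1193, 0.1469]
eef_rot: [-0.0, 1.0, -0.0, -0.001]
wrist_force: [-1.4, 4.9, -4.7]
opening: 0.268
grasp_force: 59.2
```

{"op": "carry_out", "data": {"plan": [[[0, 0, -0.006, 0, 0, 0, 0], [0, 0, -0.012, 0, 0, 0, 0], [0, 0, -0.018, 0, 0, 0, 0], [0, 0, -0.023, 0, 0, 0, 0], [0, 0, -0.023, 0, 0, 0, 0]]]}}

```text
time_s: 11.53
eef_pos: [0.5288, 0.1195, 0.1239]
eef_rot: [-0.0, 1.0, -0.0, -0.001]
wrist_force: [-1.5, 6.4, -3.7]
opening: 0.264
grasp_force: 59.6
```

The +y side force is growing, so I ease 2 mm that way and finish the last 8 mm.

{"op": "carry_out", "data": {"plan": [[[0, 0.002, 0, 0, 0, 0, 0], [0, 0.002, -0.003, 0, 0, 0, 0], [0, 0.002, -0.006, 0, 0, 0, 0], [0, 0.002, -0.0075, 0, 0, 0, 0], [0, 0.002, -0.0075, 0, 0, 0, 0]]]}}

```text
time_s: 11.95
eef_pos: [0.5295, 0.1207, 0.1172]
eef_rot: [0.0, 1.0, -0.0, -0.0]
wrist_force: [-2.2, 2.1, -2.2]
opening: 0.262
grasp_force: 59.5
```

The side force has eased. I release and lift away.

{"op": "carry_out", "data": {"plan": [[[0, 0, 0, 0, 0, 0, 0.35], [0, 0, 0, 0, 0, 0, 0.5], [0, 0, 0, 0, 0, 0, 0.6], [0, 0, 0, 0, 0, 0, 0.6], [0, 0, 0, 0, 0, 0, 0.6]]]}}

```text
time_s: 12.37
eef_pos: [0.5304, 0.1207, 0.1182]
eef_rot: [0.0, 1.0, -0.0, 0.001]
wrist_force: [0.1, 0.5, -0.1]
opening: 0.603
grasp_force: 0.0
```

{"op": "carry_out", "data": {"plan": [[[0, 0, 0.01, 0, 0, 0, 0.6], [0, 0, 0.03, 0, 0, 0, 0.6], [0, 0, 0.06, 0, 0, 0, 0.6], [0, 0, 0.09, 0, 0, 0, 0.6], [0, 0, 0.12, 0, 0, 0, 0.6]]]}}

```text
time_s: 12.78
eef_pos: [0.5297, 0.1209, 0.2399]
eef_rot: [0.0, 1.0, -0.0, 0.0]
wrist_force: [-0.1, 1.1, 0.0]
opening: 0.6
grasp_force: 0.0
```

{"op": "carry_out", "data": {"plan": [[[0, 0, 0.02, 0, 0, 0, 0.6], [0, 0, 0.04, 0, 0, 0, 0.6], [0, 0, 0.04, 0, 0, 0, 0.6], [0, 0, 0.04, 0, 0, 0, 0.6], [0, 0, 0.04, 0, 0, 0, 0.6]]]}}

```text
time_s: 13.2
eef_pos: [0.5295, 0.1209, 0.2772]
eef_rot: [0.0, 1.0, -0.0, -0.0]
wrist_force: [0.9, 0.1, -0.4]
opening: 0.6
grasp_force: 0.0
```

```bash
python3 - <<'E'
from h import *
o=get_obs(); print(o['eef_pos'].round(4),o['time_s'],o['wrist_force'].round(1),o['opening'])
w=shot('wrist','w6');s=shot('scene','s6');d=shot('side','d6')
for c in (w,s,d):
    P,uv,_=shank(c,.5235,.121,.1,.2,.03); P=P[P[:,2]<.18]; t=P[P[:,2]>P[:,2].max()-.008]; print(len(P),'top z',np.percentile(P[:,2],97).round(4),t.mean(0).round(4))
a=cv2.resize(s['pixels'][150:270,275:375],(400,480),interpolation=2);b=cv2.resize(d['pixels'][165:285,275:375],(400,480),interpolation=2)
cv2.imwrite('pics/ab6.png',np.hstack([a,b])[:,:,::-1])
E
```

```text
[0.5295 0.1209 0.2772] 13.2 [ 0.9  0.1 -0.4] 0.5997185962967067
1372 top z 0.1611 [0.5265 0.1212 0.1597]
292 top z 0.1612 [0.5284 0.1193 0.1592]
240 top z 0.1607 [0.523  0.1227 0.1584]
```

View pics/ab6.png

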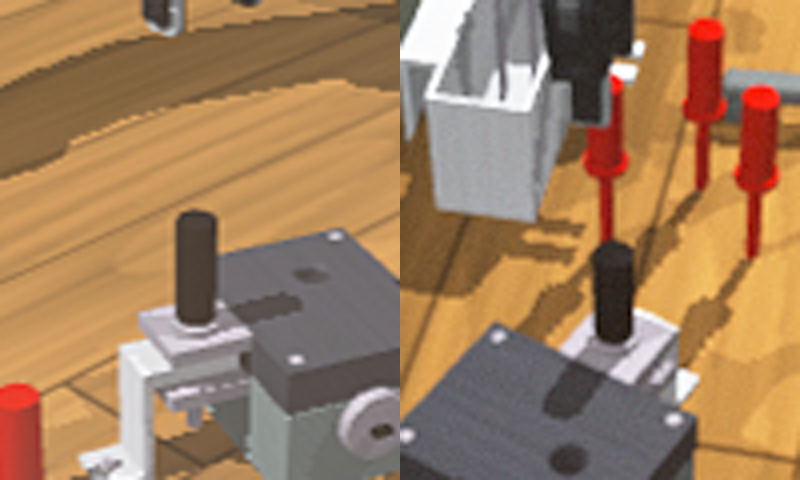

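The pin stands upright with its collar on the top ear at (195,328), and its nose shows below the lower ear at (195,415). Its top is at z = 0.161 (expected 0.160), and the arm is clear. I hand in.

```bash
python3 -c "from bench import hand_in; print(hand_in())"
```

```text
the job is handed in; nothing more can be done
None
```

The job is handed in: the lock pin held the reset button down for about 1.3 s at 13–14 N, and now stands released and upright through the clevis and tongue with its collar on the top ear, the arm clear and, as far as the pictures show, the thermometer, jar and brush unmoved (the judge returned no verdict).

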